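# Run a batch of hand instruments through the UV sanitiser

## Robot

A 6-joint arm with a two-finger parallel gripper is mounted at the origin on the work surface. World frame = base frame: x ahead of the robot, y to its left, z up, the work surface at z = 0. Lengths are in mm, angles in rad, forces in N, time in s.
With the tool pointing down it reaches from about 275 to 875 mm from the base axis. Payload 12.5 kg.
Tool frame: the origin (TCP) lies where the fingers leave the gripper's body, on its centre line; the fingertips stand 73 mm ahead of it and the grasp point (between the pads) lies 54 mm ahead of it; z points along the fingers, y is the line along which they close (so a half turn about z gives the same grasp; the last joint's range is limited). The gripper opens to 85 mm and grips with 20 to 120 N. Pads are 22 mm wide; open, the fingers measure 114 mm over their backs; the gripper's body (76 mm by 85 mm) begins 54 mm behind the grasp point. The pads swing forward as they close: fully open they stand 13 mm farther back than shut.
Start: joints at [-1.208, 0.351, 1.652, -0, 1.139, -0.085], TCP at [238.157, -495.748, 303.89] pointing down, gripper open.
Joint ranges: [-2.75, 2.75], [-0.79, 2.1], [0.01, 2.65], [-1.57, 4.71], [0.07, 3.14], [-2.87, 2.87]. Speed limits (rad/s): [2.22, 2.22, 2.79, 3.14, 3.14, 3.14].

## Interface

Orientations are given as a unit quaternion [w, x, y, z].
In Python, from cell import robot, optics, workorder, search_frame gives the robot as it stands. The module is installed in compiled form; this text tells all that it offers. Calls block until the motion is done:
- robot.move_pose(position, orientation): joint-space move of the TCP to a pose.
- robot.line_to(position, rate=150, ori=None): straight line of the TCP; ori=None keeps the orientation; rate is the mean speed in mm/s.
- robot.movej(angles): joint-space move.
- robot.set_gripper(opening, grasp_force=None): finger opening in mm; grasp_force is the grip in N (None keeps the last); returns when the fingers have stopped.
- robot.sleep(seconds).
- robot.ik(position, orientation): joint angles nearest the present ones, or None.
- optics.capture(name): name is "side" or "top" or "wrist"; returns a dict with "color" (400x640x3 uint8, blue, green, red), "fx", "fy", "cx", "cy" (pixels), "pose" (4x4, takes a point from camera to world coordinates). Camera axes: x right, y up, looking along -z (the intrinsics and any distortion apply to the point x, -y, -z); pixel columns grow to the right and rows downward; lengths in mm; the calibration is good to about 2 mm. A picture is of the moment at which its call begins. There is no depth.
A pose or a line that the arm cannot do raises robot.IKError and nothing moves.
- workorder.hand_in(): hands the job in; it is judged then, once.
Trained networks look in a picture, given as the dict that the camera call returned (one of the last four; its "shot" number tells which), for a name from the list of things; names that differ only in an ending like _2 or _b are one class to them, and where a whole thing is asked for, a point or a joint stands for the part that bears it (a point fixed in the world has none). Each returns a list of dicts, best first, with "confidence" (0 to 1); they miss things now and then, are a little off and sometimes report something else, mostly with a low value. They report only what shows in the picture. A call takes as long as a camera call. They do not tell look-alikes from the thing itself.
- search_frame(name, picture): "box" ([left, top, width, height] as shares, 0 to 1, of the picture: columns of its width, rows of its height, round what is visible of it).
Readings, each from a call of its own:
- robot.current_time(): time.
- robot.current_joint_pos(): joint angles.
- robot.current_qvel(): joint speeds.
- robot.current_joint_efforts(): joint torques, N m.
- robot.current_ee_pos(): TCP position.
- robot.current_tcp_rot(): TCP orientation.
- robot.current_wrist_force(): force on the tool from outside, world axes, zero at the start.
- robot.current_torque(): the same for the moment, N m.
- robot.current_grip_width(): finger opening in mm.
- robot.current_grip_force(): force on a finger pad.
Only numpy, scipy, OpenCV 4.12 (cv2) and the standard library are available. Lean on these libraries where they do the work, as an engineer would, in place of code of your own. Each camera call takes 0.05 s, during which the arm holds its last target. There are 200 camera calls.

## Task

The UV sanitiser stands open with the white magnifier of the last batch still in it: first lay that magnifier flat on the green mat, before any used instrument goes in. Then lay all the used instruments from the red mat flat on the chamber floor, none resting on another, shut the lid fully and, only with the lid down, turn the red rotary switch clockwise until it clicks over and stays at its on mark. Leave the other things on the bench alone.

Things in the scene. Friction and masses are not known exactly. Their poses are not given: they have to be found in the camera images.
- sanitiser: UV sanitiser, a low white case fixed on the bench. Origin on the bench under the chamber's centre; x points to its hinge side (away from the robot, give or take its yaw), y left, z up. Open chamber 200 (x) by 300 mm (y) inside, walls 8 mm, flat floor 30 mm and rim 80 mm above the bench. Right (-y) of it a 90 mm wide control panel with the switch, its top also 80 mm above the bench.
- lid (a joint): lid hinge, rad: 0 = shut; about 1.6 to 1.75 at the start = standing open, leaning back a little (stop 1.85). The lid (216 by 316 by 16 mm, 0.3 kg, white frame, amber window) turns about the chamber's far (+x) rim. The hinge is stiff (about 0.5 N m): the lid stays wherever it is left, and must be brought down and pressed (about 3 N at the tab) to its stop.
- lid_hinge (a point): middle of the lid's hinge line (which runs along the sanitiser's y), on the lid's underside at the far rim, 80 mm above the bench. Its axes turn with the lid: -x points along the lid to the grip tab, z out of its outer face, 16 mm above the underside.
- lid_tab (a point): middle of the black grip tab: 100 mm wide, 12 mm thick, reaching 25 mm beyond the middle of the lid's free edge; 228 mm from the hinge line, 8 mm above the lid's underside (89 mm above the bench when shut, about 305 mm when open). Axes as lid_hinge.
- switch (a joint): angle of the red rotary switch, rad: 0 = off, grows clockwise seen from above. Snap action, with spring detents at 0 and at 1.05 (on, green mark): it resists with up to 0.25 N m; let go before halfway (0.52) it springs back to 0, beyond that it jumps on to 1.05. Stop at 1.12.
- switch_grip (a point): point on the switch's axis in the middle of its grip, 115 mm above the bench. The grip is a bar 50 mm long (along this point's x), 14 mm wide (y), from 93 to 124 mm above the bench, on a disc of 52 mm diameter; z up. The axis is 203 mm to the right of and 35 mm nearer than the chamber's centre.
- red_mat: red mat, 340 (x) by 240 mm (y), 3 mm thick, fixed, with the used instruments (two to four of the four, side by side across it). Origin at the centre of its underside.
- green_mat: green mat for sanitised things, 220 (x) by 130 mm (y), 3 mm thick, fixed. Origin at the centre of its underside.
- clean_magnifier: sanitised white hand magnifier, lying in the chamber at the start: 160 mm long, white handle and round white-rimmed lens, about 80 g. The handle is a bar 18 mm wide and 18 mm high, from x -80 to +20 mm; the head (at most 56 mm wide, 8 to 19 mm high) from there to x +80 mm. Flat underside; origin on the underside at mid-length, near the balance point; x points along it to the head, z up.
- blue_magnifier: used blue hand magnifier: 160 mm long, blue handle and round blue-rimmed lens, about 80 g. The handle is a bar 18 mm wide and 18 mm high, from x -80 to +20 mm; the head (at most 56 mm wide, 8 to 19 mm high) from there to x +80 mm. Flat underside; origin on the underside at mid-length, near the balance point; x points along it to the head, z up.
- black_occluder: used black occluder: 160 mm long, black handle and a round black paddle, about 60 g. The handle is a bar 18 mm wide and 18 mm high, from x -80 to +20 mm; the head (at most 56 mm wide, 8 to 19 mm high) from there to x +80 mm. Flat underside; origin on the underside at mid-length, near the balance point; x points along it to the head, z up.
- orange_flipper: used orange lens flipper: 160 mm long, orange handle and a square head with four small lenses, about 70 g. The handle is a bar 18 mm wide and 18 mm high, from x -80 to +20 mm; the head (at most 56 mm wide, 8 to 19 mm high) from there to x +80 mm. Flat underside; origin on the underside at mid-length, near the balance point; x points along it to the head, z up.
- yellow_prism_bar: used yellow prism bar: 160 mm long, yellow handle and a stepped row of glass prisms 34 mm wide, about 90 g. The handle is a bar 18 mm wide and 18 mm high, from x -80 to +20 mm; the head (at most 56 mm wide, 8 to 19 mm high) from there to x +80 mm. Flat underside; origin on the underside at mid-length, near the balance point; x points along it to the head, z up.
- lens_solution: bystander, leave it alone: white lens-solution bottle with a red cap, 48 mm wide, 110 mm tall; origin at the centre of its underside.
- screwdriver: bystander, leave it alone: screwdriver with a red handle, 170 mm long, lying; origin at the centre of its underside.
- glasses_case: bystander, leave it alone: dark blue spectacle case, 60 by 160 by 40 mm, lying; origin at the centre of its underside.
There are look-alikes about, which are no part of the job. There is more than one size of the clean_magnifier; the job needs the larger.

How it is judged:
By the outcome, as a careful person would: the job done as asked, in the order asked, and still so for the second after the job is handed in, with the robot touching nothing.
Of blue_magnifier, black_occluder, orange_flipper, yellow_prism_bar only 2 to 4 are there at a start; the rules pass over those that are not, and their reading is None.
At some moment in a run one of blue_magnifier, black_occluder, orange_flipper, yellow_prism_bar may be knocked a few centimetres aside while the robot is not near it.
Once in a run the grip may slacken for a moment while it holds something.
It also fails if it takes over 210 s, if anything falls off the work surface, if the arm or the gripper's body presses on something with over 40 N, if the wrist force passes 120 N, or if a joint passes its speed limit or range.

## Working session

There is one attempt and no reset: what is moved stays moved. The work goes in short steps, each a Python script; the robot and the scene stay as the last script left them, time stands still between calls to the robot, and variables do not carry over. Pictures are saved under pics/ and viewed, at most 14 in all, crops included, and the job is handed in when it is done.

```bash
mkdir -p pics
cat > h.py <<'E'
import numpy as np, cv2
from cell import robot, optics, workorder, search_frame
from scipy.spatial.transform import Rotation as R
def proj(c,P):
    T=np.linalg.inv(np.array(c["pose"])); p=(T[:3,:3]@np.atleast_2d(P).T).T+T[:3,3]
    x,y,z=p[:,0],-p[:,1],-p[:,2]
    return np.c_[c["fx"]*x/z+c["cx"],c["fy"]*y/z+c["cy"]]
def unproj(c,uv,z):
    uv=np.atleast_2d(uv).astype(float); T=np.array(c["pose"])
    d=np.c_[(uv[:,0]-c["cx"])/c["fx"],-(uv[:,1]-c["cy"])/c["fy"],-np.ones(len(uv))]@T[:3,:3].T
    o=T[:3,3]; return o+d*((z-o[2])/d[:,2])[:,None]
def down(yaw): # tool z down, tool x at world angle yaw
    q=(R.from_euler('z',yaw)*R.from_euler('x',np.pi)).as_quat(); return [q[3],q[0],q[1],q[2]]
E
python3 - <<'E'
from h import *
for n in("top","side"):
    c=optics.capture(n); cv2.imwrite(f"pics/{n}0.png",c["color"])
    print(n,{k:v for k,v in c.items() if k not in("color",)})
    for k in ["sanitiser","lid","switch","red_mat","green_mat","clean_magnifier","blue_magnifier","black_occluder","orange_flipper","yellow_prism_bar","lens_solution","screwdriver","glasses_case"]:
        for d in search_frame(k,c):
            b=d["box"]; print(k,round(d["confidence"],2),[round(v) for v in (b[0]*640,b[1]*400,b[2]*640,b[3]*400)])
E
```

```text
top {'fx': 392.2817925609633, 'fy': 392.2817925609633, 'cx': 310.8025917557473, 'cy': 193.2922205486135, 'pose': array([[ 2.39205951e-02,  9.88493567e-01, -1.49359543e-01,
         3.34400442e+02],
       [-9.99707802e-01,  2.31317997e-02, -7.01642676e-03,
         1.28830405e+02],
       [-3.48073767e-03,  1.49483738e-01,  9.88758058e-01,
         1.16959890e+03],
       [ 0.00000000e+00,  0.00000000e+00,  0.00000000e+00,
         1.00000000e+00]]), 'shot': 1}
sanitiser 0.62 [259, 128, 153, 114]
lid 0.72 [256, 129, 138, 34]
switch 0.81 [388, 204, 17, 18]
red_mat 0.96 [431, 143, 81, 113]
green_mat 0.76 [195, 166, 51, 77]
clean_magnifier 0.83 [311, 173, 22, 54]
clean_magnifier 0.56 [146, 153, 22, 39]
clean_magnifier 0.18 [262, 125, 132, 39]
black_occluder 0.9 [449, 152, 48, 19]
orange_flipper 0.82 [442, 225, 55, 19]
orange_flipper 0.23 [258, 124, 135, 41]
yellow_prism_bar 0.5 [389, 119, 17, 26]
screwdriver 0.67 [443, 271, 56, 21]
glasses_case 0.63 [230, 253, 56, 23]
glasses_case 0.62 [385, 206, 19, 17]
side {'fx': 401.84452595205556, 'fy': 401.84452595205556, 'cx': 323.88607669306106,
[... 187 characters left out ...]
8.63023524e+02],
       [ 5.86131815e-03,  7.64460026e-01,  6.44644486e-01,
         9.84409493e+02],
       [ 0.00000000e+00,  0.00000000e+00,  0.00000000e+00,
         1.00000000e+00]]), 'shot': 2}
sanitiser 0.66 [261, 121, 135, 134]
lid 0.79 [260, 117, 80, 85]
lid 0.54 [367, 169, 15, 14]
switch 0.64 [365, 168, 14, 17]
red_mat 0.77 [353, 139, 53, 46]
green_mat 0.63 [228, 239, 69, 61]
clean_magnifier 0.66 [174, 271, 31, 24]
clean_magnifier 0.6 [262, 117, 77, 86]
clean_magnifier 0.56 [314, 199, 25, 22]
black_occluder 0.75 [367, 146, 29, 15]
black_occluder 0.58 [313, 199, 27, 20]
yellow_prism_bar 0.17 [263, 120, 77, 85]
glasses_case 0.78 [304, 246, 47, 41]
glasses_case 0.23 [353, 138, 54, 48]
```

Run:
```python
import cv2
a=cv2.imread("pics/top0.png")[100:310,120:530]; cv2.imwrite("pics/a.png",cv2.resize(a,(800,410),interpolation=cv2.INTER_CUBIC))
b=cv2.imread("pics/side0.png")[90:330,130:450]; cv2.imwrite("pics/b.png",cv2.resize(b,(800,600),interpolation=cv2.INTER_CUBIC))
```

```text
(no output)
```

View pics/a.png

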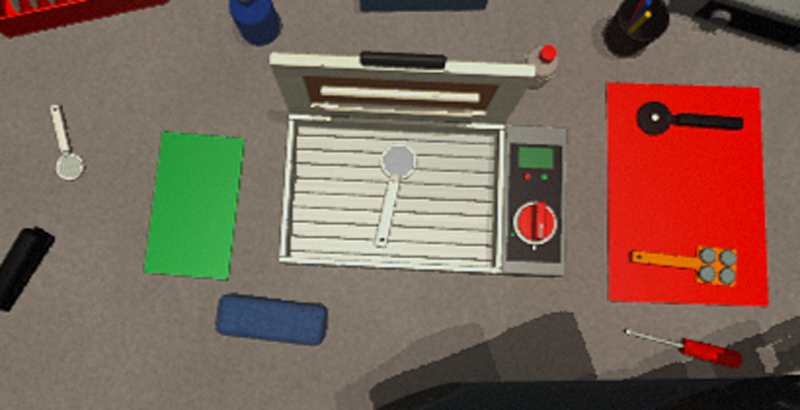

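View pics/b.png

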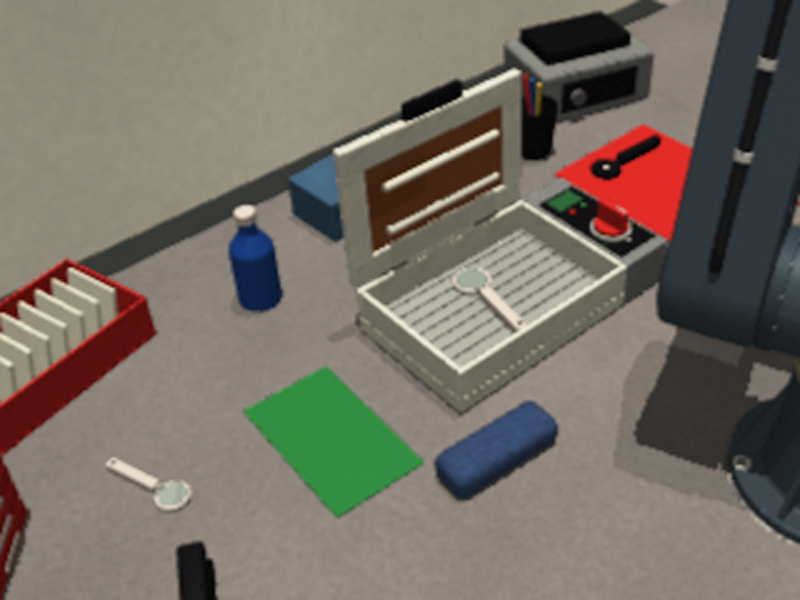

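Top view: the magnifier in the chamber is at (322,200); its look-alike, a smaller white magnifier, lies on the bench at (157,172). The used instruments are the black occluder (473,161) and the orange flipper (470,236). The switch is at about (394,213). I choose the magnifier in the chamber, by description and size, and will check it close up with the wrist camera.

Run:
```python
from h import *
c=optics.capture("top")
f=lambda x,y:(120+x/1.951,100+y/1.951)
for n,p,z in [("FL",(280,263),80),("FR",(502,270),80),("PFR",(565,274),80),("BL",(290,115),80),("PBR",(567,128),80),("magTip",(380,246),48),("magHead",(398,145),40),("smallA",(55,105),10),("smallB",(69,180),10),("switch",(535,222),120),("tab",(402,60),305),("g1",(163,131),3),("g2",(244,137),3),("g3",(229,279),3),("g4",(144,272),3)]:
    print(n,unproj(c,f(*p),z)[0].round(0))
print(robot.current_tcp_rot())
# coarse look
cen=unproj(c,f(395,190),30)[0]; print(cen)
w0=optics.capture("wrist"); T=np.array(w0["pose"]); print("cam-off",T.round(3),robot.current_ee_pos(),w0["fx"])
robot.move_pose([cen[0]-120,cen[1],420],down(0)); 
w=optics.capture("wrist"); cv2.imwrite("pics/w1.png",w["color"]); print(np.array(w["pose"]).round(3),robot.current_ee_pos())
np.save("w1.npy",w,allow_pickle=True)
for k in ["clean_magnifier","switch","sanitiser"]:
    for d in search_frame(k,w):
        b=d["box"]; print(k,round(d["confidence"],2),[round(v) for v in (b[0]*640,b[1]*400,b[2]*640,b[3]*400)])
```

```text
FL [380. 265.  80.]
FR [377. -50.  80.]
PFR [ 374. -139.   80.]
BL [595. 259.  80.]
PBR [ 585. -145.   80.]
magTip [409. 123.  48.]
magHead [562.  99.  40.]
smallA [619. 634.  10.]
smallB [502. 603.  10.]
switch [443. -89. 120.]
tab [610. 104. 305.]
g1 [583. 465.   3.]
g2 [577. 338.   3.]
g3 [357. 350.   3.]
g4 [365. 480.   3.]
[-8.66476354e-06  9.75037743e-01  2.22039184e-01 -1.28744341e-05]
[495.20511309 102.4421795   30.        ]
cam-off [[ 4.33000e-01  8.65000e-01  2.52000e-01  3.02654e+02]
 [-9.01000e-01  4.16000e-01  1.21000e-01 -4.64462e+02]
 [ 0.00000e+00 -2.80000e-01  9.60000e-01  3.74404e+02]
 [ 0.00000e+00  0.00000e+00  0.00000e+00  1.00000e+00]] [ 238.13911638 -495.76136362  303.8886143 ] 281.31780053119877
[[-1.00000e-03  9.60000e-01  2.80000e-01  4.46961e+02]
 [-1.00000e+00 -1.00000e-03 -1.00000e-03  1.02432e+02]
 [-0.00000e+00 -2.80000e-01  9.60000e-01  4.90384e+02]
 [ 0.00000e+00  0.00000e+00  0.00000e+00  1.00000e+00]] [375.43076038 102.05798309 419.88098366]
clean_magnifier 0.88 [2, 55, 17, 30]
clean_magnifier 0.69 [300, 30, 43, 114]
switch 0.8 [444, 95, 43, 46]
```

View pics/w1.png

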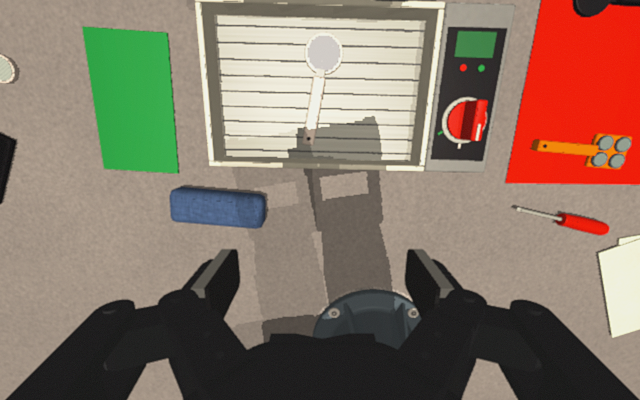

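The wrist view shows the chamber magnifier from (308,141) to (325,33), about 155 mm long. The bench one is about 120 mm, so the chamber one is the larger. The flipper is at (582,150) and the switch at (466,120).

Run:
```python
from h import *
w=np.load("w1.npy",allow_pickle=True).item()
for n,p,z in [("FL",(210,166),80),("FCh",(425,169),80),("PFR",(485,172),80),("BL",(195,3),80),("PBR",(515,8),80),("tip",(308,143),48),("neck",(320,75),48),("headtop",(325,33),40),("sw",(466,120),93),("g1",(83,27),3),("g2",(167,33),3),("g3",(178,173),3),("g4",(104,168),3)]:
    print(n,unproj(w,p,z)[0].round(1))
col=w["color"]; crop=cv2.resize(col[20:160,260:380],(720,840)) ; 
# white handle mask
hsv=cv2.cvtColor(col,cv2.COLOR_BGR2HSV)
x=col[28:146,298:346].astype(int); cv2.imwrite("pics/m.png",cv2.resize(col[20:180,190:520],(800,388),interpolation=cv2.INTER_CUBIC))
print(robot.current_joint_pos())
for yaw in (0,np.pi,np.pi/2,-np.pi/2):
    for p in ([490,105,106],[480,-300,79],[470,408,79],[445,-89,150]): 
        j=robot.ik(p,down(yaw)); print(round(yaw,2),p,None if j is None else np.round(j,2))
```

```text
FL [382.4 266.7  80. ]
FCh [377.8 -48.7  80. ]
PFR [ 373.3 -137.6   80. ]
BL [588.6 262.4  80. ]
PBR [ 582.8 -141.6   80. ]
tip [412.9 124.2  48. ]
neck [509.5 105.4  48. ]
headtop [565.5  98.2  40. ]
sw [446.9 -92.7  93. ]
g1 [583.6 467.6   3. ]
g2 [575.4 340.5   3. ]
g3 [358.  354.9   3. ]
g4 [366.9 482.7   3. ]
[ 1.45884896e-01 -6.75831229e-02  1.85229191e+00  1.66492905e-05
  1.35719989e+00  1.71732833e+00]
0 [490, 105, 106] [ 0.12  0.57  1.91 -0.    0.66  1.69]
0 [480, -300, 79] [-0.64  0.7   1.74 -0.    0.7   0.93]
0 [470, 408, 79] [ 0.64  0.77  1.58 -0.    0.79  2.21]
0 [445, -89, 150] [-0.3   0.42  2.02 -0.    0.7   1.27]
3.14 [490, 105, 106] [ 0.12  0.57  1.91  0.    0.66 -1.45]
3.14 [480, -300, 79] [-0.64  0.7   1.74  0.    0.7  -2.21]
3.14 [470, 408, 79] [ 0.64  0.77  1.58  0.    0.79 -0.93]
3.14 [445, -89, 150] [-0.3   0.42  2.02  0.    0.7  -1.87]
1.57 [490, 105, 106] [ 0.12  0.57  1.91 -0.    0.66  0.12]
1.57 [480, -300, 79] [-0.64  0.7   1.74 -0.    0.7  -0.64]
1.57 [470, 408, 79] [ 0.64  0.77  1.58 -0.    0.79  0.64]
1.57 [445, -89, 150] [-0.3   0.42  2.02 -0.    0.7  -0.3 ]
-1.57 [490, 105, 106] None
-1.57 [480, -300, 79] [-0.64  0.7   1.74 -0.    0.7   2.5 ]
-1.57 [470, 408, 79] [ 0.64  0.77  1.58  0.    0.79 -2.5 ]
-1.57 [445, -89, 150] [-0.3   0.42  2.02 -0.    0.7   2.84]
```

View pics/m.png

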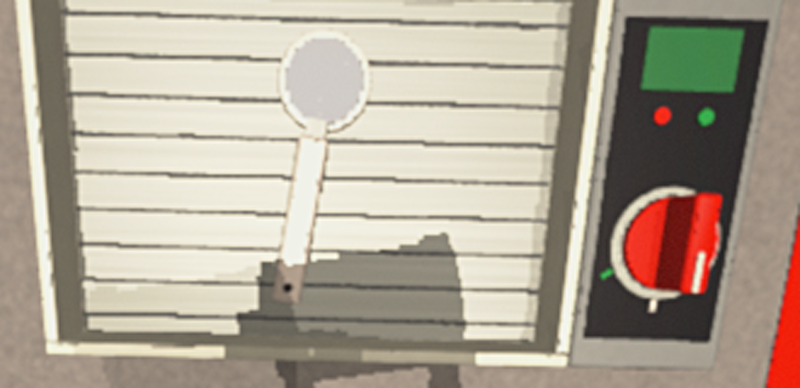

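The sanitiser's centre is about (487,107) with yaw -0.022; the switch agrees with that to 2 mm. Next I grasp the clean magnifier.

```bash
cat >> h.py <<'E'
def rot(a,v): return np.array([np.cos(a)*v[0]-np.sin(a)*v[1],np.sin(a)*v[0]+np.cos(a)*v[1]])
SC=np.array([487.,107.]); SY=-0.022
def pick(xy,tyaw,floor,open_=50,zup=None):
    """xy grasp point; tool yaw; floor height under the thing"""
    robot.set_gripper(open_,40)
    robot.move_pose([*xy,zup or floor+170],down(tyaw))
    robot.line_to([*xy,floor+76],rate=150)
    robot.set_gripper(5,40); 
    print("grip",robot.current_grip_width(),robot.current_grip_force(),"t",robot.current_time())
    robot.line_to([*xy,zup or floor+170],rate=150)
    print("held",robot.current_grip_width())
def place(xy,tyaw,floor,zup=None):
    robot.move_pose([*xy,zup or floor+170],down(tyaw)); print("over",robot.current_grip_width())
    robot.line_to([*xy,floor+78],rate=120); robot.line_to([*xy,floor+76.5],rate=20)
    print("before release",robot.current_grip_width(),robot.current_wrist_force())
    robot.set_gripper(50); robot.line_to([*xy,zup or floor+170],rate=200)
def shot(n,f,names=()):
    c=optics.capture(n); cv2.imwrite(f"pics/{f}.png",c["color"]); np.save(f"{f}.npy",c,allow_pickle=True)
    for k in names:
        for d in search_frame(k,c):
            b=d["box"]; print(k,round(d["confidence"],2),[round(v) for v in (b[0]*640,b[1]*400,b[2]*640,b[3]*400)])
    return c
E
python3 - <<'E'
from h import *
my=-0.18
pick([483.7,111.3],np.pi+my,30)
shot("wrist","w2",["clean_magnifier"])
E
```

```text
grip 16.5332214473802 39.8843514919281 t 8.0583
held 16.535054678185553
```

View pics/w2.png

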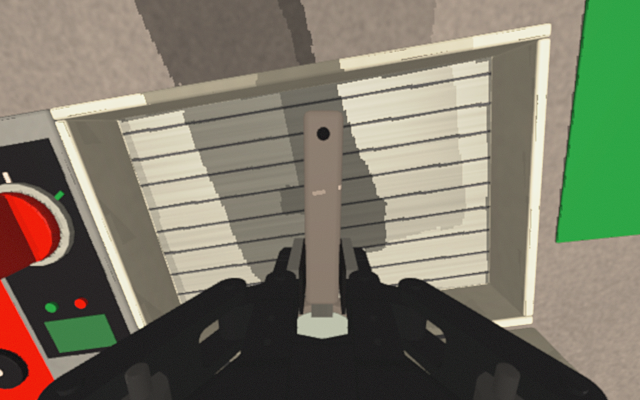

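The magnifier is held square, with its tip at (322,112). Next I place it on the mat, check, then look at the red mat.

Run:
```python
from h import *
w=np.load("w2.npy",allow_pickle=True).item()
tip=unproj(w,(322,112),142)[0]; d=np.linalg.norm(tip[:2]-[483.7,111.3]); print("tip dist",d, tip)
off=min(max(d,55),90)-80 # grasp at object x=off
gx=np.array([471,411])+rot(-0.068,[off,0]); 
place(gx,np.pi-0.068,3)
shot("top","t3",["clean_magnifier","black_occluder","orange_flipper","green_mat","red_mat"])
print(robot.current_time())
robot.move_pose([400,-280,330],down(0))
shot("wrist","w3",["black_occluder","orange_flipper","red_mat"]); print(robot.current_time())
import cv2
a=cv2.imread("pics/t3.png")[100:310,120:530]; a=cv2.resize(a,(800,410),interpolation=cv2.INTER_CUBIC)
b=cv2.resize(cv2.imread("pics/w3.png"),(304,190)); a[220:410,496:800]=b
cv2.imwrite("pics/c3.png",a)
```

```text
tip dist 74.86291995688778 [410.10903471 125.04141958 142.        ]
over 17.035496393075853
before release 17.226514934067758 [0.11159787 0.27267947 3.08885568]
clean_magnifier 0.58 [216, 178, 14, 19]
clean_magnifier 0.49 [146, 153, 14, 24]
black_occluder 0.65 [451, 153, 53, 15]
orange_flipper 0.59 [451, 238, 56, 20]
green_mat 0.59 [207, 166, 39, 67]
red_mat 0.78 [430, 143, 84, 113]
red_mat 0.4 [257, 125, 139, 38]
12.5917
orange_flipper 0.94 [322, 177, 114, 41]
red_mat 0.66 [275, 1, 197, 215]
red_mat 0.45 [121, 116, 54, 56]
15.3167
```

View pics/c3.png

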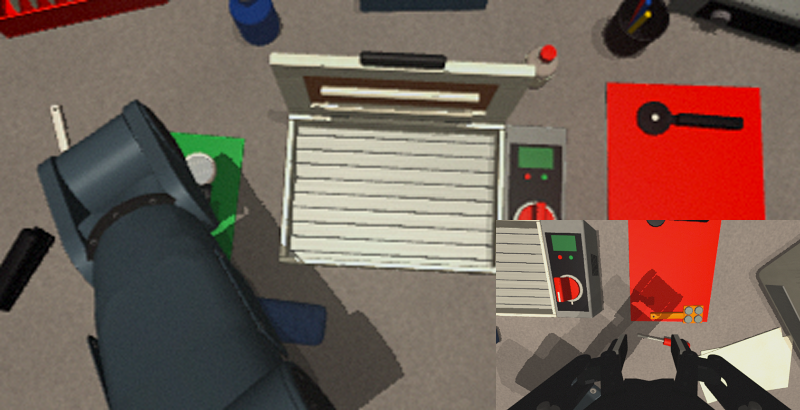

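View pics/w3.png

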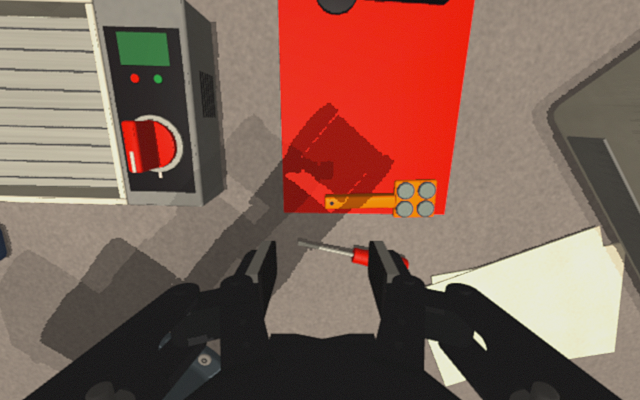

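The clean magnifier lies on the mat; the arm covers part of it, so I check it again later. The flipper has been knocked toward the near mat edge: handle tip (325,203), head end (437,197). I'll measure it in this picture and the occluder in a new one.

Run:
```python
from h import *
w=np.load("w3.npy",allow_pickle=True).item()
P=unproj(w,[(326,203),(393,200),(437,198)],20); S=unproj(w,[(300,242),(352,254)],12)
M=unproj(w,[(284,212),(444,213)],3)
print(P.round(1),S.round(1),M.round(1),np.linalg.norm(P[2]-P[0]))
d=P[2]-P[0]; y=np.arctan2(d[1],d[0]); print("yaw",y)
org=(P[0]+P[2])[:2]/2; g=org+rot(y,[-6,0]); print("grasp",g)
if abs(np.linalg.norm(d[:2])-160)<8:
    pick(g,y+np.pi,3,open_=38); shot("wrist","w4",["orange_flipper"])
```

```text
[[ 359.6 -284.7   20. ]
 [ 364.1 -378.8   20. ]
 [ 367.1 -440.3   20. ]] [[ 296.2 -246.1   12. ]
 [ 276.5 -324.8   12. ]] [[ 340.5 -222.6    3. ]
 [ 339.3 -460.6    3. ]] 155.77140378078244
yaw -1.522609078940594
grasp [ 363.05854318 -356.52777878]
grip 17.11273538947815 39.316272139549255 t 18.25
held 16.947886357402286
orange_flipper 0.89 [296, 113, 49, 228]
```

View pics/w4.png

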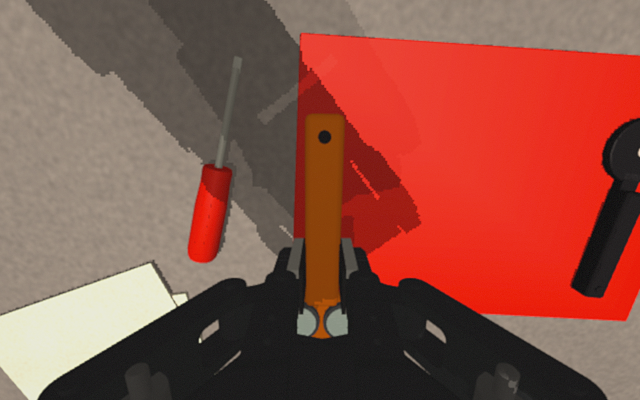

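```bash
cat >> h.py <<'E'
def chamber(lx,gx,flip=True):
    p=robot.current_ee_pos(); robot.line_to([p[0],p[1],260],rate=200)
    oy=SY-np.pi/2; g=SC+rot(SY,[lx,0])+rot(oy,[gx,0])
    place(g,oy+np.pi,30,zup=260)
E
python3 - <<'E'
from h import *
chamber(-40,-6); print(robot.current_time())
shot("wrist","w5a",["orange_flipper"])
robot.move_pose([470,-290,330],down(0)); print(robot.current_time())
shot("wrist","w5",["black_occluder","orange_flipper"])
a=np.hstack([cv2.imread("pics/w5a.png"),cv2.imread("pics/w5.png")]); 
a=np.vstack([cv2.imread("pics/w5a.png")[:,:],cv2.imread("pics/w5.png")[:260]]); cv2.imwrite("pics/c5.png",cv2.resize(a,(582,600)))
E
```

```text
over 16.986078367726495
before release 16.756401602141203 [-0.31053284 -0.56391747  5.49161115]
24.45
orange_flipper 0.65 [297, 114, 53, 151]
26.0667
black_occluder 0.56 [304, 28, 133, 46]
orange_flipper 0.85 [1, 172, 87, 44]
orange_flipper 0.71 [0, 6, 92, 66]
```

View pics/c5.png

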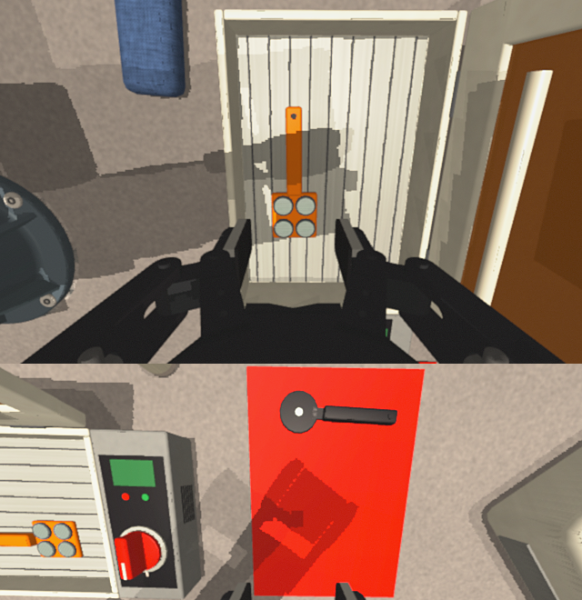

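The flipper lies flat in the chamber. The occluder's head edge is at about (307,52) in w5 and its handle end at (437,57).

Run:
```python
from h import *
w=np.load("w5.npy",allow_pickle=True).item()
H=unproj(w,(307,52),12)[0]; N=unproj(w,(355,54),20)[0]; T=unproj(w,(437,57.5),18)[0]
d=H-T; L=np.linalg.norm(d[:2]); y=np.arctan2(d[1],d[0]); print(H,N,T,L,y)
g=((H+T)/2)[:2]+rot(y,[-6,0]); print(g)
if abs(L-160)<10:
    pick(g,y,3,open_=44); print(robot.current_ee_pos())
    c=shot("wrist","w6",["black_occluder"])
```

```text
[ 622.9810909  -269.45174105   12.        ] [ 619.20387633 -328.39568776   20.        ] [ 615.88698109 -429.6140739    18.        ] 160.3193664451524 1.52653201163817
[ 619.16853683 -355.52703044]
grip 16.914608990486034 39.89972949028015 t 28.9
held 16.475106146375943
[ 618.75342255 -355.22975718  171.92057835]
black_occluder 0.81 [267, 86, 108, 251]
```

View pics/w6.png

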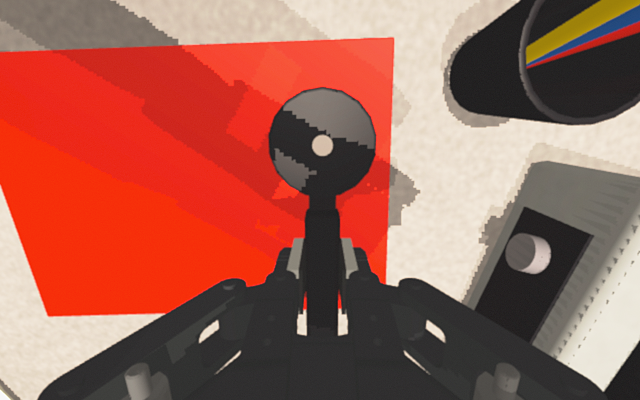

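The occluder is held square. I'll carry it round in front of the lid into the chamber.

Run:
```python
from h import *
p=robot.current_ee_pos(); robot.line_to([p[0],p[1],265],rate=200)
robot.line_to([430,-250,265],rate=200); print(robot.current_grip_width())
oy=SY+np.pi/2; g=SC+rot(SY,[32,0])+rot(oy,[-6,0])
robot.line_to([430,-20,265],rate=200,ori=down(oy)); print(robot.current_grip_width())
robot.line_to([*g,265],rate=200); place(g,oy,30,zup=265)
robot.move_pose([375,100,420],down(0)); print(robot.current_time())
shot("wrist","w7",["black_occluder","orange_flipper","clean_magnifier"])
shot("top","t7",["clean_magnifier","black_occluder","orange_flipper"])
```

```text
16.750343100474588
17.087004277752794
over 16.783043568144638
before release 16.93221586419027 [-0.98501906 -0.94654314  5.25013063]
38.5417
black_occluder 0.61 [261, 49, 109, 38]
black_occluder 0.39 [505, 2, 134, 188]
orange_flipper 0.83 [263, 98, 105, 43]
orange_flipper 0.48 [444, 99, 39, 43]
clean_magnifier 0.78 [0, 54, 18, 26]
clean_magnifier 0.73 [106, 49, 38, 105]
clean_magnifier 0.84 [147, 154, 18, 38]
clean_magnifier 0.75 [210, 180, 21, 52]
black_occluder 0.53 [391, 122, 15, 23]
```

View pics/w7.png

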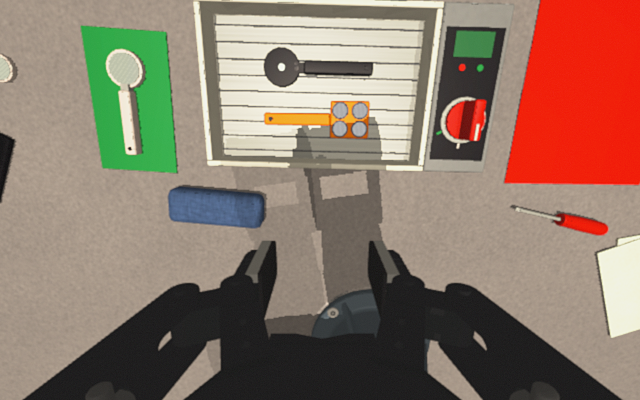

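Both instruments lie flat and apart at (318,67) and (317,119). The clean magnifier is flat inside the green mat at (126,100). Next the lid: I hook closed fingers behind it and follow the arc down.

Run:
```python
from h import *
robot.set_gripper(0)
q=down(SY); r=11
def tcp(th,dx=0,D=205):
    lx=108-D*np.cos(th)+16*np.sin(th)+r+dx; z=80+D*np.sin(th)+16*np.cos(th)
    return [*(SC+rot(SY,[lx,0])),z+73]
robot.line_to([375,100,470],rate=200)
s=np.array(tcp(1.85,6)); print(s)
robot.line_to([s[0],s[1],440],rate=200,ori=q)
robot.line_to(s,rate=120); print("behind",robot.current_wrist_force().round(1))
for th in np.arange(1.80,0.04,-0.1):
    robot.line_to(tcp(th),rate=90); f=robot.current_wrist_force(); print(round(th,2),np.round(f,1))
    if np.linalg.norm(f)>30: print("STOP");break
print(robot.current_time()); shot("side","s8",["lid"])
```

```text
[683.82876168 102.6690685  345.65197266]
behind [0.1 0.3 0.3]
1.8 [ 0.1  0.4 -1.1]
1.7 [0.5 0.2 0.7]
1.6 [-0.4 -0.2  0.7]
1.5 [ 1.1 -0.6  0.4]
1.4 [-0.5 -0.2 -0.4]
1.3 [ 0.3  0.1 -0.1]
1.2 [0.9 0.  0.2]
1.1 [ 0.4 -0.5  0.2]
1.0 [0.5 0.  0. ]
0.9 [0.1 0.9 0.3]
0.8 [-0.3  1.1 -0. ]
0.7 [-0.6  0.6  0.1]
0.6 [ 0.  -0.4  0.7]
0.5 [0.3 0.  0.4]
0.4 [0.7 0.7 0.4]
0.3 [ 0.8  0.9 -0.2]
0.2 [0.4 0.1 1.4]
0.1 [0.2 0.1 0.4]
49.2083
lid 0.7 [248, 247, 28, 28]
lid 0.63 [273, 168, 110, 63]
```

View pics/s8.png

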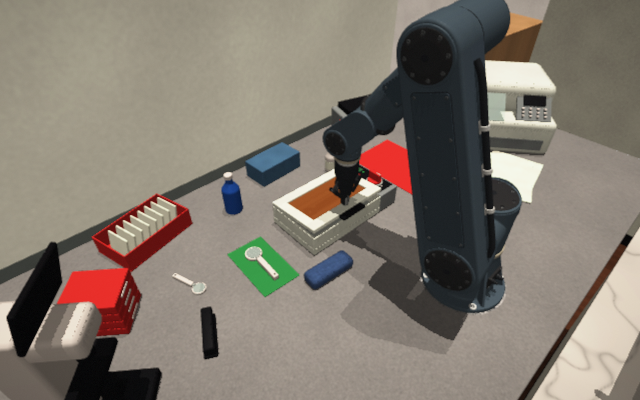

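The lid has come down almost to shut. Now I press it to its stop.

Run:
```python
from h import *
p=np.array(robot.current_ee_pos()); xy=SC+rot(SY,[108-212+11,0])
robot.line_to([*xy,p[2]],rate=50); print(p)
z=p[2]
while z>150:
    z-=1.5; robot.line_to([*xy,z],rate=20); robot.sleep(.1)
    f=np.mean([robot.current_wrist_force() for _ in range(3)],0); print(round(z,1),f.round(1),round(robot.current_ee_pos()[2],1))
    if f[2]>15: break
robot.sleep(.5); print(robot.current_wrist_force())
robot.line_to([*xy,300],rate=150)
robot.move_pose([340,-60,380],down(0)); shot("wrist","w9",["switch","lid"]); print(robot.current_time())
```

```text
[404.07222217 108.88135422 189.9547348 ]
188.5 [0.2 0.2 0.2] 188.4
187.0 [ 0.4  1.  -0.6] 186.9
185.5 [ 0.6 -0.3 -0.7] 185.4
184.0 [-0.1 -0.9 -0.5] 183.9
182.5 [-0.5 -0.   1.2] 182.4
181.0 [-0.2 -0.6  0.1] 180.9
179.5 [-0.5 -1.1 -1.3] 179.4
178.0 [0.2 0.5 0.5] 177.9
176.5 [ 0.1  0.4 -0.8] 176.4
175.0 [0.1 0.2 1. ] 174.9
173.5 [-0.1 -0.4  0.6] 173.4
172.0 [0.  0.2 0.4] 171.9
170.5 [0.1 0.  0.4] 170.4
169.0 [-1.3 -0.2  6.5] 169.1
167.5 [-10.3  -2.   32.9] 168.8
[-8.86333408 -1.35103936 31.92478226]
switch 0.71 [328, 58, 44, 54]
lid 0.72 [26, 1, 288, 168]
lid 0.29 [436, 195, 105, 28]
57.3833
```

View pics/w9.png

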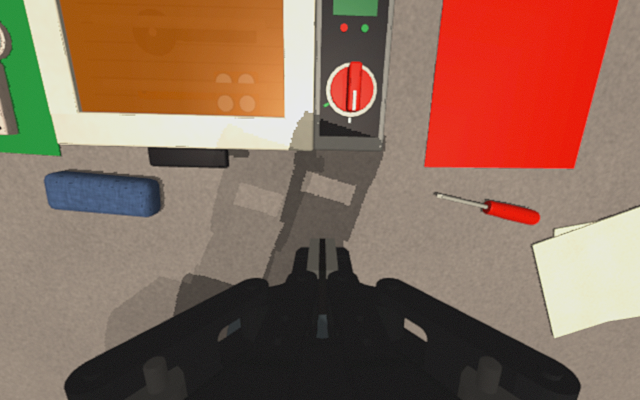

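The lid is down: contact came at 96 mm on top, with the window and tab flush in the picture. The switch disc is centred at (351,90), its pointer at the near off mark and the green on mark at (327,104), clockwise. Now I turn the switch.

Run:
```python
from h import *
w=np.load("w9.npy",allow_pickle=True).item()
B=unproj(w,[(356,62),(354,110)],124); D=unproj(w,(351,90),93)[0]
e=SC+rot(SY,[-35,-203]); print(B.round(1),D.round(1),e)
c=(D[:2]+e)/2 if np.linalg.norm(D[:2]-e)<8 else e
b0=SY
robot.set_gripper(45,60); robot.move_pose([*c,240],down(b0)); robot.line_to([*c,174],rate=100)
robot.set_gripper(5,60); print("grip",robot.current_grip_width(),robot.current_wrist_force().round(1))
for a in np.arange(0.1,1.101,0.1):
    robot.line_to([*c,174],rate=60,ori=down(b0-a)); print(round(a,2),robot.current_wrist_force().round(1),robot.current_torque()[2].round(2))
robot.sleep(.3); robot.set_gripper(45); robot.line_to([*c,260],rate=150)
robot.move_pose([340,-60,380],down(0)); shot("wrist","w10",["switch","lid"]); print(robot.current_time())
robot.move_pose([300,-350,400],down(0)); shot("top","t10",["clean_magnifier","lid"])
a=cv2.resize(cv2.imread("pics/w10.png")[0:240],(800,300)); t=cv2.resize(cv2.imread("pics/t10.png")[110:270,130:557],(800,300),interpolation=cv2.INTER_CUBIC)
cv2.imwrite("pics/c10.png",np.vstack([a,t]))
```

```text
[[470.2 -94.8 124. ]
 [422.1 -94.2 124. ]] [445.6 -93.3  93. ] [447.54282991 -95.18093809]
grip 12.852125912602057 [-2.5 -1.5  6.7]
0.1 [-1.9 -1.7  7.3] 0.31
0.2 [-1.1 -3.3  5.5] 0.44
0.3 [-2.4 -3.1  4.8] 0.47
0.4 [-1.7 -4.2  6.5] 0.37
0.5 [-2.8 -5.2  5.5] 0.28
0.6 [-4.2 -5.   6.6] 0.07
0.7 [-3.  -6.   6.4] -0.07
0.8 [-4.6 -5.3  6.3] -0.09
0.9 [-4.3 -7.3  6.8] -0.03
1.0 [-3.8 -6.3  7.9] 0.08
1.1 [-5.4 -7.3  7.3] 0.24
switch 0.93 [330, 63, 45, 49]
lid 0.97 [23, 2, 292, 166]
lid 0.62 [438, 197, 103, 22]
65.2
clean_magnifier 0.87 [213, 180, 16, 51]
clean_magnifier 0.69 [144, 154, 23, 39]
lid 0.93 [260, 159, 121, 87]
```

View pics/c10.png

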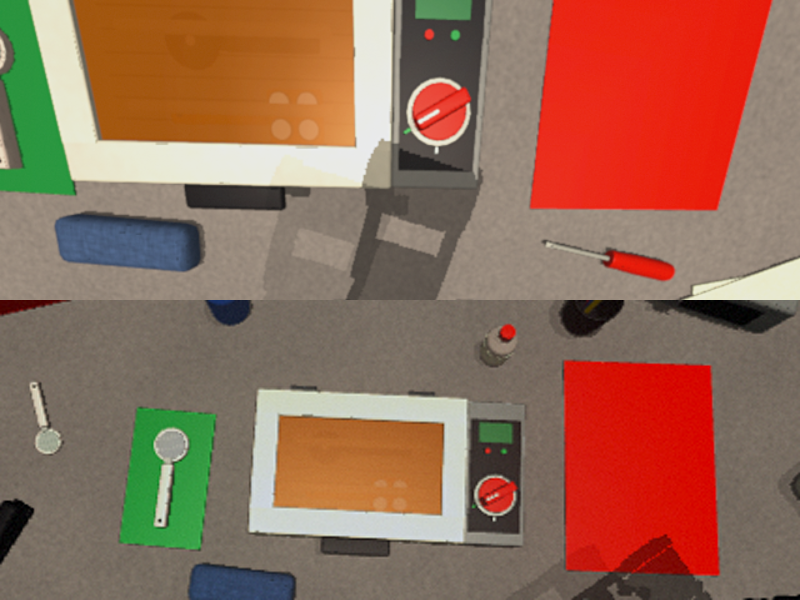

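The switch points at the green mark, the lid is shut, the magnifier is on the green mat and the red mat is empty. Time to hand in.

```bash
python3 -c "
from h import *
print(workorder.hand_in())"
```

```text
the job is handed in; nothing more can be done
None
```

The job is handed in: the clean magnifier lies flat on the green mat, the black occluder and orange flipper (the only used instruments there) lie flat and apart in the chamber, the lid is shut, and the switch stays at its on mark; the last pictures confirmed all of this, but the hand-in returned no verdict.

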